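# Fold up a sample tray and hold it against the sprung stop

### The job

Fold up the half-raised left and right sides of the little plywood tray until they stand upright, then the front side. Then push the tray by its upright front along the jig, back against the sprung stop, until the stop's black pointer is in the green zone (about 11 N; never past the green into the red), and finish holding it there with that steady push, without letting go, so that a colleague can pin the corners. Leave the tape roll, the jar and the sanding block where they are.

Things in the scene. Friction and masses are not known exactly. Their poses are not given: they have to be found in the camera images.
- jig: Fixed jig, turned by its yaw; steel bed 250 (x) x 200 (y) x 6 mm, origin under its centre, on the table. +x is the push direction, from tray to stop; z up. Two aluminium rails along x, 12 mm wide, tops 12 mm over the table, inner faces at y = +-76.5 mm (tray play 1.5 mm a side). Blue stop housing at x = 94 to 112 mm, top 50 mm over the table.
- stop (a joint): Travel of the sprung stop (m): 0 = unpressed, grows as it is pushed along the jig's +x; spring 900 N/m without preload. The pointer stands on the green zone from 0.007 to 0.017 (6.3 to 15.3 N), in the red beyond; it bottoms at 0.024.
- stop_face (a point): Centre of the stop's flat aluminium face plate (140 mm wide, 42 mm high, 10 to 52 mm over the table) that the tray's back meets; unpressed it lies at x = 60 mm, y = 0 in the jig's frame, 31 mm over the table.
- tray: Loose tray, about 0.6 kg, lying between the rails 12 to 35 mm short of the stop, axes along the jig's; origin at the centre of its underside, 6 mm over the table. Base 120 (x) x 150 (y) x 8 mm, blue lining. Back (+x, outer face at x = 60 mm) fixed; left (+y), right (-y), front (-x, facing the robot) hinged, 4 mm thick, 50 mm high; tops 64 mm over the table when upright.
- gauge (a point): Middle of the top of the grey gauge post at the left end of the stop, fixed to the jig, 34 (x) x 16 (y) mm, top 52 mm over the table; painted white, green, red in the push direction. The stop's black pointer moves over it.
- left_side (a joint): Angle of the tray's left side, 108 mm long. In the tray's frame the hinge line is y = +75 mm, z = 8 mm, along x; upright, its outer face is at y = +75 mm. Value 0 = lying flat outward, 1.57 = upright; it stops at 1.6. Stiff hinge, stays where left; turns with about 1 N at the free edge.
- right_side (a joint): Angle of the tray's right side, 108 mm long. In the tray's frame the hinge line is y = -75 mm, z = 8 mm, along x; upright, its outer face is at y = -75 mm. Value 0 = lying flat outward, 1.57 = upright; it stops at 1.6. Stiff hinge, stays where left; turns with about 1 N at the free edge.
- front_side (a joint): Angle of the tray's front side, 150 mm long. In the tray's frame the hinge line is x = -60 mm, z = 8 mm, along y; upright, its outer face is at x = -60 mm and covers the ends of the left and right sides. Value 0 = lying flat outward, 1.57 = upright; it stops at 1.6. Stiff hinge, stays where left; turns with about 1 N at the free edge.
- left_side_edge (a point): Middle of the left side's free edge, half-way through its thickness.
- right_side_edge (a point): Middle of the right side's free edge, half-way through its thickness.
- front_side_edge (a point): Middle of the front side's free edge, half-way through its thickness.
- tape_roll: Cream roll of masking tape lying flat, 104 mm across, 24 mm high; origin at its underside. Bystander.
- jar: Dark red jar with a white lid, 62 mm across, 62 mm high; origin at its underside. Bystander.
- sanding_block: Brown sanding block, 46 x 71 x 23 mm; origin at its underside. Bystander.

How it is judged:
On the way, in this order (a step that is already met when the one before it is completed fails the run):
1. the left and right sides stand upright (value of joint each of left_side, right_side above 1.42 rad), for 0.2 s.
2. then the front side stands upright (value of joint front_side above 1.42 rad), for 0.2 s.
At the end, for the whole second after the job is handed in: All three sides stand within 9 degrees of upright, the tray lies flat and at rest between the rails and presses the stop with 5 to 17 N, pushing it in by 6 to 18 mm; the gripper's fingers push on the tray, do not touch the stop, and keep pushing as the program ends (all of step 1 and value of joint front_side above 1.42 rad and value of joint stop between 0.006 and 0.018 m and contact force between tray and stop between 5 and 17 N and contact force between the fingers and tray above 4 N and contact force between each of the fingers, the arm and stop below 0.5 N and linear speed of tray below 0.01 m/s and angle between the x axis of tray and the x axis of jig, either way round below 0.06 rad and angle between tray's own z axis and vertical below 0.06 rad and z of tray in the frame of jig below 0.012 m); the arm keeps its last pose, push and grip.
It fails at once if the stop is pushed well into the red (more than 20 mm) (value of joint stop above 0.02 m).
It fails at once if a bystander (tape roll, jar, sanding block) is moved by more than 15 mm (distance of any of tape_roll, jar, sanding_block from where it was at the start of the episode above 0.015 m).
It also fails if it takes over 64 s, if anything falls off the work surface, if the arm or the gripper's body presses on something with over 40 N, if the wrist force passes 120 N, or if a joint passes its speed limit or range.

### The arm

A 7-joint arm with a two-finger parallel gripper is mounted at the origin on the work surface; the furniture and walls round the work are solid. World frame = base frame: x ahead of the robot, y to its left, z up, the work surface at z = 0. Lengths are in m, angles in rad, forces in N, time in s.
With the tool pointing down it reaches from about 0.425 to 1.025 m from the base axis. Payload 3.6 kg.
Tool frame: the origin (TCP) lies between the finger pads; the fingertips stand 19 mm ahead of it and the grasp point (between the pads) is the TCP; z points along the fingers, y is the line along which they close (so a half turn about z gives the same grasp; the last joint's range is limited). The gripper opens to 85 mm and grips with 20 to 120 N. Pads are 22 mm wide; open, the fingers measure 114 mm over their backs; the gripper's body (76 mm by 85 mm) begins 54 mm behind the grasp point. The pads swing forward as they close: fully open they stand 13 mm farther back than shut.
Start: joints at [1.091, 0.591, 0.048, 1.609, -0.033, 0.943, -0.034], TCP at [0.273, -0.672, 0.25] pointing down, gripper open.
Joint ranges: [-2.69, 2.69], [-0.47, 2.24], [-1.27, 1.36], [0.19, 2.51], [-1.53, 4.68], [0.08, 2.07], [-3.09, 3.09]. Speed limits (rad/s): [2.57, 2.57, 3.14, 3.14, 3.14, 3.14, 3.14].

### API

Orientations are given as a unit quaternion [x, y, z, w].
In Python, from station import env, cams gives the robot as it stands.
- The arm moves only by the shell command python3 -m jog 'ROWS' [OPENING] [FORCE]. ROWS is JSON, a list of rows, each a list of 6 numbers: the shift along the tool's x, y, z in units of 25 mm (1.0 is 25 mm), then the turn, a rotation vector about the tool's x, y, z in units of 5 degrees (1.0 is 5 degrees). In form: [[x, y, z, wx, wy, wz], ...]. A call has exactly 8 rows; each row is the pose to reach, as a shift and turn from the pose commanded when the call began, along the tool's axes at that moment; what a row does not reach only later rows make up. A row lasts 1/10 s, in which the tool goes at most 50 mm and 8.59 degrees, less where a joint would pass 70% of its speed; a pose out of reach is approached as far as the arm can. A call with a gripper value outside its range is refused whole. OPENING is the closure in counts, from 0 (fully open) to 255 (shut), set as the call begins (- or left out, the last holds). The fingers move at their own pace and stop on an object; FORCE is the grip in N (left out, the last holds). Time passes only in rows, so rows that repeat a pose let the fingers close, or fill a call up. It gives the time, the measured TCP pose, the force, the opening and the grip force at its end, in the units of the state.
- env.get_obs(): the state, without advancing time (a new reading comes with each control period).
- cams.read_camera(name): name is "scene" or "top"; returns a dict with "color" (480x640x3 uint8, red, green, blue), "mtx" (3x3 intrinsics, pixels), "pose" (4x4, takes a point from camera to world coordinates). Camera axes: x right, y up, looking along -z (the intrinsics and any distortion apply to the point x, -y, -z); pixel columns grow to the right and rows downward; lengths in m; the calibration is good to about 2 mm. A picture is of the moment at which its call begins. There is no depth.
- env.job_done(): hands the job in; it is judged then, once.
The state is a dict: "clock": time; "joint_pos": joint angles; "qd": joint speeds; "joint_efforts": joint torques, N m; "eef_pos": TCP position; "tool_rot": TCP orientation; "wrist_force": force on the tool from outside, world axes, zero at the start; "moment": the same for the moment, N m; "width": finger opening in m; "gripper_force": force on a finger pad.
Only numpy, scipy, OpenCV 4.12 (cv2) and the standard library are available. Lean on these libraries where they do the work, as an engineer would, in place of code of your own. Each camera call takes 0.05 s, during which the arm holds its last target. There are 200 camera calls.

## Working session

There is one attempt and no reset: what is moved stays moved. The work goes in short steps, Python scripts to look and compute and a shell command to move; the robot and the scene stay as the last step left them, time stands still between calls to the robot, and variables do not carry over. Pictures are saved under pics/ and viewed, at most 12 in all, crops included, and the job is handed in when it is done.

```bash
mkdir -p pics; ls
python3 - <<'E'
from station import env,cams
import cv2,numpy as np
o=env.get_obs();print({k:np.round(v,3).tolist() for k,v in o.items()})
for n in("top","scene"):
    c=cams.read_camera(n);cv2.imwrite(f"pics/{n}0.png",c["color"][:,:,::-1]);print(n,np.round(c["mtx"],1).tolist(),np.round(c["pose"],3).tolist(), [k for k in c])
E
```

```text
pics
{'clock': 0.0, 'joint_pos': [1.092, 0.592, 0.048, 1.61, -0.033, 0.943, -0.034], 'qd': [-0.001, -0.002, 0.0, -0.001, -0.002, -0.0, 0.001], 'joint_efforts': [-0.0, -54.869, 1.546, -19.812, 0.009, 0.009, 0.0], 'eef_pos': [0.273, -0.671, 0.249], 'tool_rot': [0.981, 0.192, -0.0, -0.001], 'wrist_force': [-0.297, 0.295, 0.159], 'moment': [0.0, -0.009, 0.013], 'gripper_force': 0.0, 'width': 0.085}
top [[456.7, 0.0, 327.0], [0.0, 456.7, 244.2], [0.0, 0.0, 1.0]] [[0.004, 0.997, -0.083, 0.481], [-1.0, 0.006, 0.015, 0.133], [0.016, 0.083, 0.996, 1.041], [0.0, 0.0, 0.0, 1.0]] ['color', 'mtx', 'pose']
scene [[617.3, 0.0, 320.7], [0.0, 617.3, 243.9], [0.0, 0.0, 1.0]] [[-0.645, 0.513, -0.566, -0.222], [-0.764, -0.449, 0.464, 0.758], [-0.016, 0.732, 0.681, 1.027], [0.0, 0.0, 0.0, 1.0]] ['color', 'mtx', 'pose']
```

View pics/top0.png

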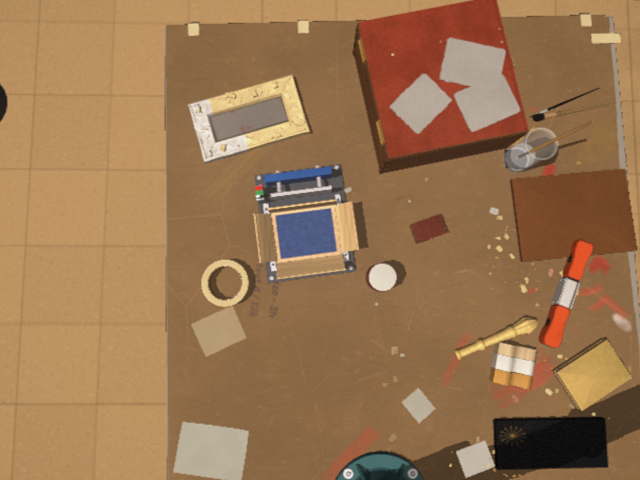

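View pics/scene0.png

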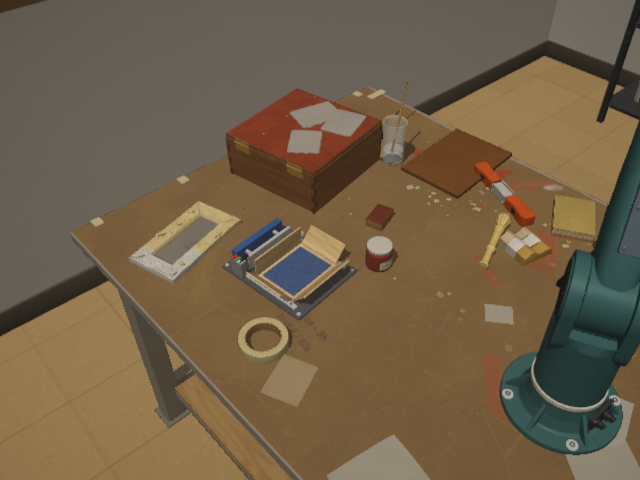

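The top view shows the jig around (305,222), tape roll at (225,283), jar at (382,276) and sanding block at (429,228). Next I'll enlarge both views.

```bash
cat > h.py <<'E'
import numpy as np,cv2
from station import env,cams
def proj(c,P):
    T=np.linalg.inv(c["pose"]);p=(T[:3,:3]@np.atleast_2d(P).T).T+T[:3,3]
    p=p*[1,-1,-1];q=(c["mtx"]@p.T).T;return q[:,:2]/q[:,2:]
def back(c,uv,z):
    d=np.linalg.inv(c["mtx"])@[uv[0],uv[1],1];d=c["pose"][:3,:3]@(d*[1,-1,-1]);o=c["pose"][:3,3]
    return o+d*(z-o[2])/d[2]
def crop(c,x,y,w,h,k,f):
    im=cv2.resize(c["color"][y:y+h,x:x+w,::-1],None,fx=k,fy=k,interpolation=cv2.INTER_CUBIC)
    for i in range(0,w,20):cv2.putText(im,str(x+i),(i*k,9),0,.35,(255,255,255));cv2.line(im,(i*k,10),(i*k,16),(255,255,255))
    for i in range(20,h,20):cv2.putText(im,str(y+i),(0,i*k+4),0,.35,(255,255,255))
    cv2.imwrite(f,im)
E
python3 - <<'E'
from h import *
c=cams.read_camera("top");crop(c,240,155,130,130,4,"a.png")
s=cams.read_camera("scene");crop(s,215,210,150,110,4,"b.png")
a=cv2.imread("a.png");cv2.imwrite("pics/ta.png",a);cv2.imwrite("pics/sb.png",cv2.imread("b.png"))
for n,uv,z in [("tape",(225,283),.024),("jar",(382,276),.062),("block",(429,228),.023)]:print(n,back(c,uv,z))
E
```

```text
tape [0.4790625  0.34291175 0.024     ]
jar [ 4.95528054e-01 -1.02576847e-05  6.20000000e-02]
block [ 0.60443491 -0.11201122  0.023     ]
```

View pics/ta.png

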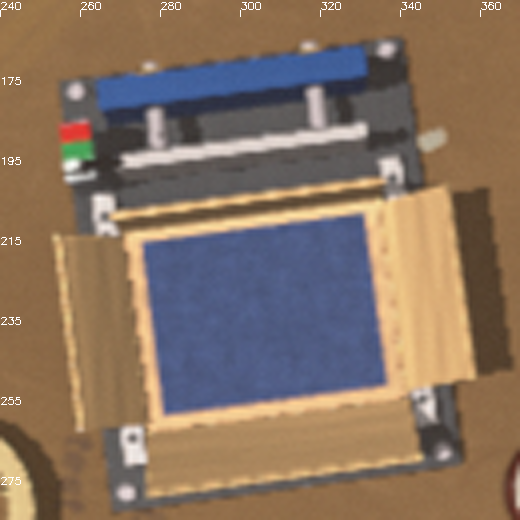

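View pics/sb.png

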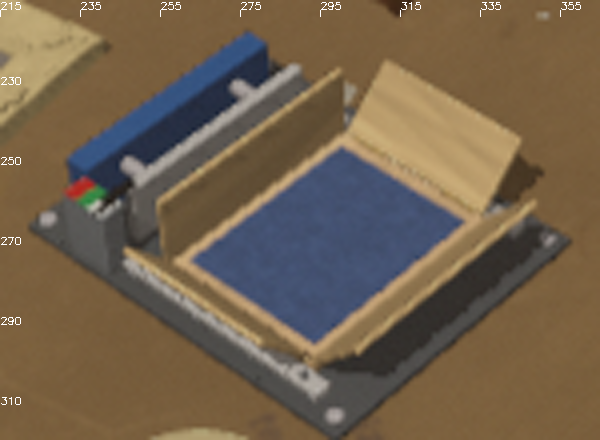

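```bash
cat > fit.py <<'E'
from h import *
from scipy.optimize import least_squares
def Jw(j,P):
    c,s=np.cos(j[2]),np.sin(j[2]);return np.array([j[0]+c*P[0]-s*P[1],j[1]+s*P[0]+c*P[1],P[2]])
def pt(q,k,a,b=2e-3):
    tx=q[3]  # tray origin x in jig
    if k=="bed":return Jw(q,(a[0],a[1],.006))
    if k=="back":return Jw(q,(tx+a[0],a[1],.064))
    if k=="face":return Jw(q,(.06,a[1],.052))
    th=q[{"L":4,"R":5,"F":6}[k]];r,t=.05,b
    o=.0+r*np.cos(th)-t*np.sin(th);z=.014+r*np.sin(th)+t*np.cos(th)
    if k=="F":return Jw(q,(tx-.06-o,a,z))
    return Jw(q,(tx+a,(.075+o)*(1 if k=="L" else -1),z))
if __name__=="__main__":
    T=[("bed",(.125,.1),62,82),("bed",(.125,-.1),405,40),("bed",(-.125,-.1),462,460),("bed",(-.125,.1),113,510),
     ("back",(.058,.075),111,216),("back",(.058,-.075),384,181),("F",.075,148,494),("F",-.075,420,458),("L",.054,57,237),("L",-.054,82,430),("R",.054,450,188),("R",-.054,473,378)]
    S=[("bed",(.125,.1),30,228),("bed",(-.125,-.1),570,240),("bed",(-.125,.1),338,437),("back",(.058,.075),160,203),("back",(.058,-.075),340,70),
     ("F",.075,360,350),("F",-.075,535,203),("L",.054,125,250),("L",-.054,262,343),("R",.054,388,62),("R",-.054,520,138)]
    c=cams.read_camera("top");s=cams.read_camera("scene")
    def res(q):
        r=[proj(c,pt(q,k,a))[0]-[240+u/4,155+v/4] for k,a,u,v in T]+[proj(s,pt(q,k,a))[0]-[215+u/4,210+v/4] for k,a,u,v in S]
        return np.ravel(r)
    f=least_squares(res,[.6,.17,.1,-.02,.8,.8,.8],loss="soft_l1");q=f.x
    print(q.round(4).tolist(),"tilt gap",.06-q[3]-.06);print(res(q).reshape(-1,2).round(1).tolist())
    for k in "LRF":print(k,pt(q,k,0).round(4))
    np.save("q.npy",q)
E
python3 fit.py
```

```text
[0.6147, 0.1682, 0.1378, -0.0251, 0.8557, 0.7541, 0.7817] tilt gap 0.02508458476345224
[[-0.9, 0.3], [-0.5, -0.3], [0.2, 2.2], [-0.3, 1.5], [-0.3, 0.7], [0.3, 0.5], [-0.2, 1.3], [0.6, 1.1], [-0.3, -0.1], [-0.5, 0.8], [-0.3, -0.4], [0.7, 0.7], [-1.0, -2.1], [0.4, -1.2], [-0.7, -0.5], [-0.9, -1.1], [0.1, -1.4], [-1.0, -0.6], [0.6, -1.1], [-0.7, -1.0], [-0.3, -0.5], [-0.5, -1.5], [0.8, -0.5]]
L [0.5753 0.27   0.0531]
R [0.605  0.0557 0.0497]
F [0.4967 0.1518 0.0506]
```

```bash
cat > t.py <<'E'
# usage: t.py jx jy z [psi_offset_deg]: shift/turn (jog units) from present pose to a TCP pose in the jig frame
import sys
from h import *
from fit import Jw
from scipy.spatial.transform import Rotation as R
q=np.load("q.npy");o=env.get_obs();r0=R.from_quat(o["tool_rot"])
a=list(map(float,sys.argv[1:]));off=a.pop() if len(a)%3 else 0
r1=R.from_euler("z",q[2]+np.radians(off))*R.from_euler("x",np.pi)
w=(r0.inv()*r1).as_rotvec(degrees=True)/5
J=R.from_euler("z",-q[2]).apply(o["eef_pos"]-np.array([q[0],q[1],0]));print("now jig",J.round(4),"F jig",R.from_euler("z",-q[2]).apply(o["wrist_force"]).round(2),"w",round(o["width"],4),"t",o["clock"])
for i in range(0,len(a),3):
    p=Jw(q,a[i:i+3]);print(a[i:i+3],p.round(3),(r0.inv().apply(p-o["eef_pos"])/.025).round(2),w.round(2))
E
python3 t.py -.02 -.155 .2  -.02 -.155 .045
```

```text
now jig [-0.4541 -0.7847  0.2499] F jig [-0.97 -0.01 -0.27] w 0.0853 t 0.3
[-0.02, -0.155, 0.2] [0.616 0.012 0.2  ] [ 23.02 -20.15   2.01] [-0.01  0.    2.84]
[-0.02, -0.155, 0.045] [0.616 0.012 0.045] [ 23.02 -20.15   8.21] [-0.01  0.    2.84]
```

```bash
python3 -m jog '[[1.5,-1.3,0,0,0,0],[3,-2.6,0,0,0,0],[4.5,-3.9,0,0,0,0],[6,-5.2,0,0,0,0],[7.5,-6.5,0,0,0,0],[9,-7.8,0,0,0,0],[10.5,-9.1,0,0,0,0],[12,-10.4,0,0,0,0]]' 255 40
python3 -m jog '[[1.5,-1.3,0,0,0,0.5],[3,-2.6,0.4,0,0,1],[4.5,-3.9,0.8,0,0,1.5],[6,-5.2,1.2,0,0,2],[7.5,-6.5,1.6,0,0,2.4],[9,-7.8,2,0,0,2.8],[10.5,-9.1,2,0,0,2.84],[11,-9.75,2,0,0,2.84]]'
python3 t.py -.02 -.155 .2  -.02 -.155 .045
```

```text
clock: 1.1
eef_pos: [0.4537, -0.3162, 0.2506]
tool_rot: [0.981, 0.192, 0.0, 0.0]
wrist_force: [1.5, -0.1, -0.5]
width: 0.0002
gripper_force: 0.0
clock: 1.9
eef_pos: [0.6184, 0.0179, 0.2001]
tool_rot: [0.997, 0.072, 0.001, -0.001]
wrist_force: [-0.4, -0.1, 0.0]
width: -0.0001
gripper_force: 0.0
now jig [-0.017  -0.1493  0.2001] F jig [-0.38 -0.04  0.01] w -0.0001 t 1.9
[-0.02, -0.155, 0.2] [0.616 0.012 0.2  ] [-0.12  0.23  0.  ] [-0.03 -0.03  0.08]
[-0.02, -0.155, 0.045] [0.616 0.012 0.045] [-0.14  0.24  6.2 ] [-0.03 -0.03  0.08]
```

```bash
python3 -m jog '[[0,0.24,1,0,0,0],[-0.1,0.24,2.2,0,0,0],[-0.12,0.24,3.4,0,0,0],[-0.12,0.24,4.6,0,0,0],[-0.12,0.24,5.6,0,0,0],[-0.12,0.24,6.2,0,0,0],[-0.12,0.24,6.2,0,0,0],[-0.12,0.0,6.2,0,0,0]]'
python3 -m jog '[[0,-0.25,0,0,0,0],[0,-0.5,0,0,0,0],[0,-0.75,0,0,0,0],[0,-1,0,0,0,0],[0,-1.25,0,0,0,0],[0,-1.5,0,0,0,0],[0,-1.7,0,0,0,0],[0,-1.9,0,0,0,0]]'
python3 t.py -.02 -.0895 .045
```

```text
clock: 2.7
eef_pos: [0.6136, 0.0099, 0.0458]
tool_rot: [0.998, 0.068, 0.0, 0.0]
wrist_force: [0.9, -0.3, -0.9]
width: -0.0003
gripper_force: 0.0
clock: 3.5
eef_pos: [0.6066, 0.0583, 0.0454]
tool_rot: [0.998, 0.069, 0.0, 0.0]
wrist_force: [0.8, -1.1, 0.5]
width: -0.0
gripper_force: 0.5
now jig [-0.0232 -0.1077  0.0454] F jig [ 0.6  -1.2   0.52] w -0.0 t 3.5
[-0.02, -0.0895, 0.045] [0.607 0.077 0.045] [ 0.13 -0.73  0.02] [ 0. -0. -0.]
```

```bash
python3 -m jog '[[0,-0.1,0,0,0,0],[0,-0.2,0,0,0,0],[0,-0.3,0,0,0,0],[0,-0.4,0,0,0,0],[0,-0.5,0,0,0,0],[0,-0.55,0,0,0,0],[0,-0.6,0,0,0,0],[0,-0.6,0,0,0,0]]'
python3 t.py -.02 -.0895 .045
python3 - <<'E'
from h import *
s=cams.read_camera("scene");crop(s,215,200,150,120,5,"pics/r1.png")
E
```

```text
clock: 4.3
eef_pos: [0.6043, 0.0732, 0.0453]
tool_rot: [0.998, 0.069, -0.0, -0.0]
wrist_force: [-0.1, 0.7, 0.7]
width: -0.0003
gripper_force: 0.4
now jig [-0.0234 -0.0927  0.0453] F jig [-0.04  0.73  0.72] w -0.0003 t 4.3
[-0.02, -0.0895, 0.045] [0.607 0.077 0.045] [ 0.13 -0.13  0.01] [-0.  0.  0.]
```

View pics/r1.png

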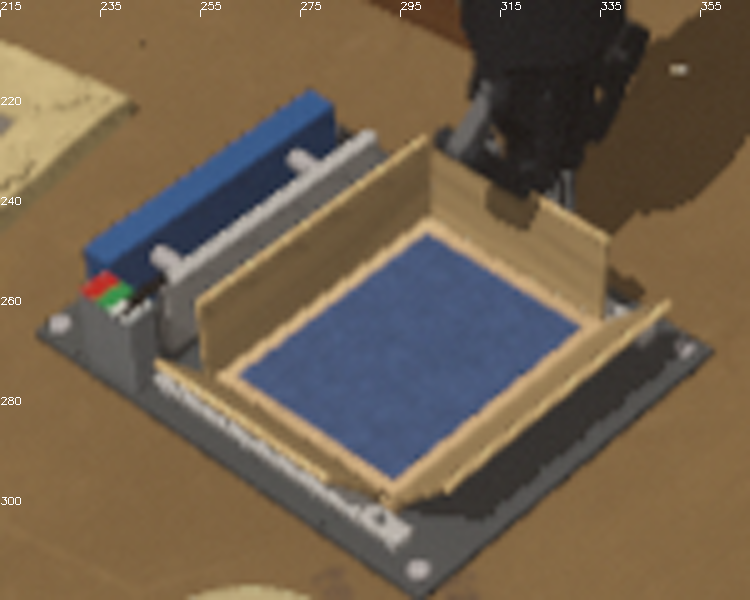

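The right side is nearly upright, with its top edge running from (300,228) to (336,248). I'll push until I feel its stop.

```bash
python3 -m jog '[[0,-0.04,0,0,0,0],[0,-0.08,0,0,0,0],[0,-0.12,0,0,0,0],[0,-0.16,0,0,0,0],[0,-0.16,0,0,0,0],[0,-0.16,0,0,0,0],[0,-0.16,0,0,0,0],[0,-0.16,0,0,0,0]]'
python3 t.py -.02 -.0895 .045
```

```text
clock: 5.15
eef_pos: [0.6038, 0.0771, 0.0453]
tool_rot: [0.998, 0.069, -0.0, -0.0]
wrist_force: [-0.7, 0.7, 3.0]
width: 0.0001
gripper_force: 1.1
now jig [-0.0233 -0.0887  0.0453] F jig [-0.63  0.81  3.01] w 0.0001 t 5.15
[-0.02, -0.0895, 0.045] [0.607 0.077 0.045] [0.13 0.03 0.01] [-0.  0.  0.]
```

```bash
python3 -m jog '[[0,-0.03,0,0,0,0],[0,-0.06,0,0,0,0],[0,-0.09,0,0,0,0],[0,-0.12,0,0,0,0],[0,-0.12,0,0,0,0],[0,-0.12,0,0,0,0],[0,-0.12,0,0,0,0],[0,-0.12,0,0,0,0]]'
python3 t.py -.02 -.0895 .045
python3 - <<'E'
from h import *
from fit import pt
from scipy.optimize import least_squares
q=np.load("q.npy");c=cams.read_camera("top");s=cams.read_camera("scene")
for th in (1.3,1.4,1.5,1.57,1.6):
    q[5]=th;print(th,proj(c,pt(q,"R",.054,.004)).round(1),proj(c,pt(q,"R",-.054,.004)).round(1),proj(s,pt(q,"R",-.054,.002)).round(1))
crop(c,280,170,90,90,6,"pics/r2.png")
E
```

```text
clock: 5.95
eef_pos: [0.6036, 0.0787, 0.0453]
tool_rot: [0.998, 0.069, 0.0, 0.001]
wrist_force: [-0.0, -5.7, 2.6]
width: -0.0001
gripper_force: 3.0
now jig [-0.0233 -0.0871  0.0453] F jig [-0.83 -5.61  2.62] w -0.0001 t 5.95
[-0.02, -0.0895, 0.045] [0.607 0.077 0.045] [0.13 0.1  0.01] [ 0.01  0.   -0.01]
1.3 [[340.9 202.1]] [[347.7 251.3]] [[339.2 245.2]]
1.4 [[338.7 202.3]] [[345.5 251.6]] [[337.8 246. ]]
1.5 [[336.4 202.6]] [[343.2 251.9]] [[336.3 247. ]]
1.57 [[334.8 202.8]] [[341.6 252.2]] [[335.3 247.8]]
1.6 [[334.1 202.9]] [[340.9 252.2]] [[334.9 248.2]]
```

View pics/r2.png

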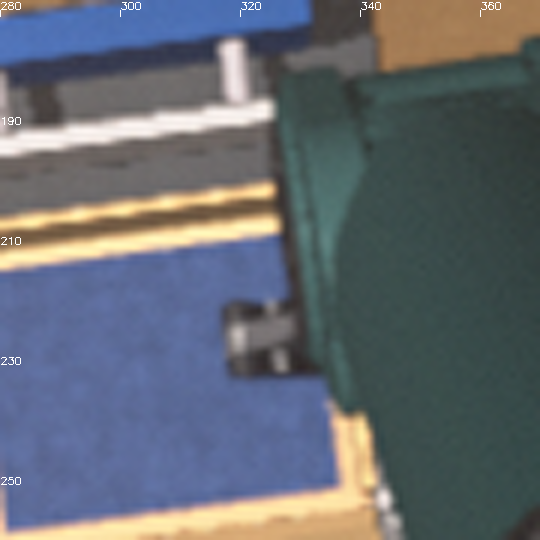

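The right side is against its stop: the force is 5.6 N and its front corner is at about (341,252), as predicted. Now the left side.

```bash
python3 -m jog '[[0,0.6,0,0,0,0],[0,1.2,-0.2,0,0,0],[0,1.2,-1.8,0,0,0],[0,1.2,-3.4,0,0,0],[0,0.4,-4.2,0,0,0],[0,-1.2,-4.2,0,0,0],[0,-2.8,-4.2,0,0,0],[0,-4.4,-4.2,0,0,0]]'
python3 -m jog '[[0,-1.6,0,0,0,0],[0,-3.2,0,0,0,0],[0,-4.6,0,0,0,0],[0,-5.4,0,0,0,0],[0,-5.4,1,0,0,0],[0,-5.4,2.4,0,0,0],[0,-5.4,3.4,0,0,0],[0,-5.4,3.4,0,0,0]]'
python3 t.py -.02 .155 .045
```

```text
clock: 6.85
eef_pos: [0.5885, 0.1897, 0.151]
tool_rot: [0.998, 0.068, 0.0, -0.001]
wrist_force: [0.8, -0.1, 0.3]
width: -0.0003
gripper_force: 0.0
clock: 7.65
eef_pos: [0.5676, 0.3197, 0.0618]
tool_rot: [0.998, 0.068, -0.003, 0.002]
wrist_force: [-0.7, -0.4, 0.4]
width: 0.0003
gripper_force: 0.0
now jig [-0.0259  0.1565  0.0618] F jig [-0.71 -0.28  0.36] w 0.0003 t 7.65
[-0.02, 0.155, 0.045] [0.574 0.319 0.045] [0.24 0.06 0.67] [ 0.04  0.08 -0.01]
```

```bash
python3 -m jog '[[0.1,0,0.4,0,0,0],[0.2,0.06,0.67,0,0,0],[0.2,0.3,0.67,0,0,0],[0.2,0.55,0.67,0,0,0],[0.2,0.8,0.67,0,0,0],[0.2,1.05,0.67,0,0,0],[0.2,1.3,0.67,0,0,0],[0.2,1.5,0.67,0,0,0]]'
python3 -m jog '[[0,0.2,0,0,0,0],[0,0.4,0,0,0,0],[0,0.6,0,0,0,0],[0,0.75,0,0,0,0],[0,0.9,0,0,0,0],[0,1.0,0,0,0,0],[0,1.1,0,0,0,0],[0,1.1,0,0,0,0]]'
python3 t.py -.02 .088 .045
```

```text
clock: 8.45
eef_pos: [0.5801, 0.2854, 0.0489]
tool_rot: [0.998, 0.069, 0.0, -0.0]
wrist_force: [-1.1, 2.3, 2.6]
width: -0.0002
gripper_force: 1.2
clock: 9.25
eef_pos: [0.5836, 0.258, 0.0484]
tool_rot: [0.998, 0.069, -0.0, 0.0]
wrist_force: [0.1, 0.1, 0.3]
width: -0.0001
gripper_force: 0.0
now jig [-0.0185  0.0933  0.0484] F jig [0.08 0.09 0.34] w -0.0001 t 9.25
[-0.02, 0.088, 0.045] [0.583 0.253 0.045] [-0.06  0.21  0.14] [ 0.01  0.   -0.  ]
```

```bash
python3 -m jog '[[0,0.05,0,0,0,0],[0,0.1,0,0,0,0],[0,0.15,0,0,0,0],[0,0.2,0,0,0,0],[0,0.23,0,0,0,0],[0,0.26,0,0,0,0],[0,0.26,0,0,0,0],[0,0.26,0,0,0,0]]'
python3 t.py -.02 .088 .045
```

```text
clock: 10.05
eef_pos: [0.5843, 0.2532, 0.0485]
tool_rot: [0.998, 0.069, -0.0, -0.0]
wrist_force: [-1.5, 2.6, -0.4]
width: 0.0002
gripper_force: 1.3
now jig [-0.0185  0.0884  0.0485] F jig [-1.1   2.76 -0.44] w 0.0002 t 10.05
[-0.02, 0.088, 0.045] [0.583 0.253 0.045] [-0.06  0.02  0.14] [-0.01  0.    0.01]
```

```bash
python3 -m jog '[[0,0.04,0,0,0,0],[0,0.08,0,0,0,0],[0,0.12,0,0,0,0],[0,0.16,0,0,0,0],[0,0.16,0,0,0,0],[0,0.16,0,0,0,0],[0,0.16,0,0,0,0],[0,0.16,0,0,0,0]]'
python3 t.py -.02 .088 .045
```

```text
clock: 10.85
eef_pos: [0.5844, 0.2515, 0.0486]
tool_rot: [0.998, 0.07, 0.0, -0.002]
wrist_force: [-1.3, 6.7, -0.8]
width: -0.0002
gripper_force: 3.5
now jig [-0.0186  0.0867  0.0486] F jig [-0.35  6.85 -0.84] w -0.0002 t 10.85
[-0.02, 0.088, 0.045] [0.583 0.253 0.045] [-0.06 -0.05  0.14] [-0.04 -0.    0.02]
```

```bash
python3 -m jog '[[0,-0.6,0,0,0,0],[0,-1.2,-0.2,0,0,0],[0,-1.2,-1.8,0,0,0],[0,-1.2,-3.4,0,0,0],[-0.6,-0.4,-4.1,0,0,0],[-1.8,0.6,-4.1,0,0,0],[-3.2,1.6,-4.1,0,0,0],[-4.6,2.6,-4.1,0,0,0]]'
python3 -m jog '[[-1.2,0.85,0,0,0,0],[-1.25,0.85,0,0,0,0],[-1.25,0.85,0,0,0,0],[-1.25,0.85,0,0,0,0],[-1.25,0.85,0,0,0,0],[-1.25,0.85,0,0,0,0],[-1.25,0.85,0,0,0,0],[-1.25,0.85,0,0,0,0]]'
python3 t.py -.165 0 .045
python3 - <<'E'
from h import *
c=cams.read_camera("top");crop(c,240,155,130,130,3,"a.png")
s=cams.read_camera("scene");crop(s,215,210,130,130,3,"b.png")
cv2.imwrite("pics/l1.png",np.hstack([cv2.imread("a.png"),cv2.imread("b.png")]))
E
```

```text
clock: 11.65
eef_pos: [0.4796, 0.1671, 0.1518]
tool_rot: [0.998, 0.069, 0.001, 0.0]
wrist_force: [-0.4, -0.7, -0.8]
width: -0.0003
gripper_force: 0.0
clock: 12.45
eef_pos: [0.4523, 0.1431, 0.1509]
tool_rot: [0.998, 0.069, -0.0, 0.0]
wrist_force: [0.1, -0.0, -0.0]
width: -0.0003
gripper_force: 0.0
now jig [-0.1643 -0.0025  0.1509] F jig [ 0.1  -0.04 -0.01] w -0.0003 t 12.45
[-0.165, 0.0, 0.045] [0.451 0.145 0.045] [-0.03 -0.1   4.24] [0.   0.   0.01]
```

View pics/l1.png

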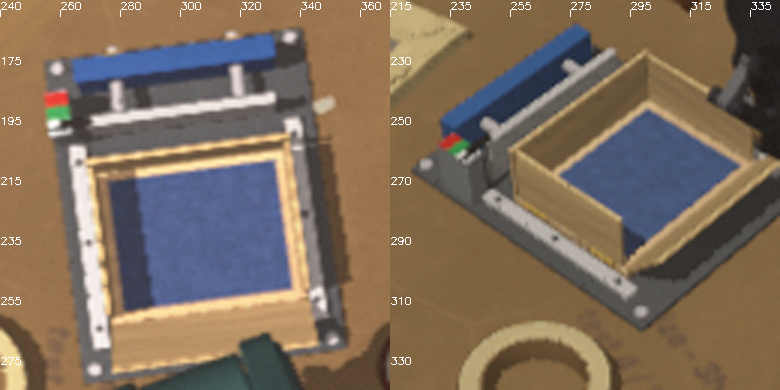

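Both sides stand upright: the left edge runs (268,208) to (275,258) and the right (337,202) to (341,252) in the top half. Now the front.

```bash
python3 -m jog '[[0,-0.1,1,0,0,0],[0,-0.1,2.2,0,0,0],[0,-0.1,3.4,0,0,0],[0,-0.1,4.2,0,0,0],[0,-0.1,4.24,0,0,0],[0.2,-0.1,4.24,0,0,0],[0.4,-0.1,4.24,0,0,0],[0.6,-0.1,4.24,0,0,0]]'
python3 -m jog '[[0.25,0,0,0,0,0],[0.5,0,0,0,0,0],[0.75,0,0,0,0,0],[1,0,0,0,0,0],[1.2,0,0,0,0,0],[1.4,0,0,0,0,0],[1.6,0,0,0,0,0],[1.7,0,0,0,0,0]]'
python3 t.py -.1 0 .045
```

```text
clock: 13.35
eef_pos: [0.4682, 0.1478, 0.0462]
tool_rot: [0.998, 0.069, 0.001, -0.0]
wrist_force: [0.8, 0.1, -0.6]
width: -0.0001
gripper_force: 0.0
clock: 14.15
eef_pos: [0.5099, 0.1534, 0.0451]
tool_rot: [0.998, 0.069, 0.001, -0.0]
wrist_force: [-1.3, -0.0, 0.1]
width: -0.0006
gripper_force: 0.3
now jig [-0.1059 -0.0002  0.0451] F jig [-1.31  0.16  0.07] w -0.0006 t 14.15
[-0.1, 0.0, 0.045] [0.516 0.154 0.045] [ 0.24 -0.01  0.  ] [-0.   -0.02  0.  ]
```

```bash
python3 -m jog '[[0.08,0,0,0,0,0],[0.16,0,0,0,0,0],[0.24,0,0,0,0,0],[0.32,0,0,0,0,0],[0.4,0,0,0,0,0],[0.45,0,0,0,0,0],[0.45,0,0,0,0,0],[0.45,0,0,0,0,0]]'
python3 t.py -.1 0 .045
python3 - <<'E'
from h import *
c=cams.read_camera("top");crop(c,240,155,130,130,3,"a.png")
s=cams.read_camera("scene");crop(s,215,210,130,130,3,"b.png")
cv2.imwrite("pics/f1.png",np.hstack([cv2.imread("a.png"),cv2.imread("b.png")]))
E
```

```text
clock: 14.95
eef_pos: [0.5201, 0.1548, 0.0451]
tool_rot: [0.998, 0.069, 0.0, -0.0]
wrist_force: [0.1, -0.5, -1.0]
width: -0.0004
gripper_force: 0.0
now jig [-0.0956 -0.0002  0.0451] F jig [ 0.05 -0.46 -0.97] w -0.0004 t 14.95
[-0.1, 0.0, 0.045] [0.516 0.154 0.045] [-0.18 -0.01  0.  ] [-0.   -0.01  0.  ]
```

View pics/f1.png

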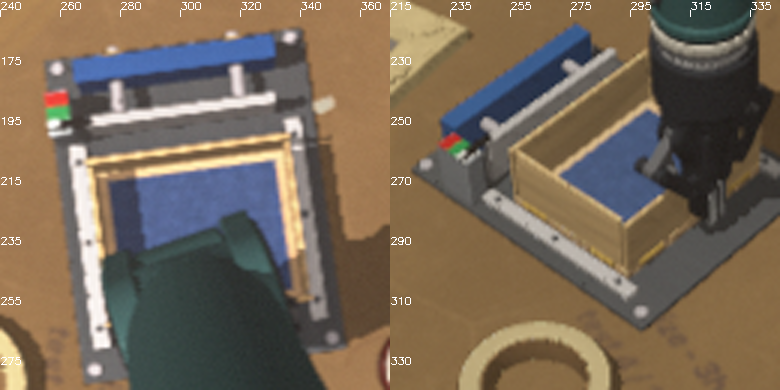

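The front is now upright and the tray hasn't moved. Now I'll push slowly.

```bash
python3 -m jog '[[0.1,0,0,0,0,0],[0.2,0,0,0,0,0],[0.3,0,0,0,0,0],[0.4,0,0,0,0,0],[0.5,0,0,0,0,0],[0.6,0,0,0,0,0],[0.7,0,0,0,0,0],[0.8,0,0,0,0,0]]'
python3 t.py -.06 0 .045
python3 -m jog '[[0.06,0,0,0,0,0],[0.12,0,0,0,0,0],[0.18,0,0,0,0,0],[0.24,0,0,0,0,0],[0.28,0,0,0,0,0],[0.32,0,0,0,0,0],[0.32,0,0,0,0,0],[0.32,0,0,0,0,0]]'
python3 t.py -.06 0 .045
```

```text
clock: 15.85
eef_pos: [0.5237, 0.155, 0.0443]
tool_rot: [0.997, 0.07, -0.016, 0.003]
wrist_force: [-25.6, -1.4, 26.7]
width: 0.0002
gripper_force: 11.8
now jig [-0.092  -0.0005  0.0443] F jig [-25.51   2.1   26.7 ] w 0.0002 t 15.85
[-0.06, 0.0, 0.045] [0.555 0.16  0.045] [ 1.28 -0.02 -0.07] [0.04 0.38 0.03]
clock: 16.65
eef_pos: [0.5477, 0.1585, 0.0449]
tool_rot: [0.998, 0.069, 0.0, 0.0]
wrist_force: [-3.2, -0.9, -1.4]
width: -0.0001
gripper_force: 1.3
now jig [-0.0677 -0.0003  0.0449] F jig [-3.3  -0.43 -1.4 ] w -0.0001 t 16.65
[-0.06, 0.0, 0.045] [0.555 0.16  0.045] [ 0.31 -0.01 -0.  ] [ 0. -0.  0.]
```

The tool stuck briefly at 25 N and then let go, so I'll look before pushing on.

Run:
```python
from h import *
c=cams.read_camera("top");crop(c,240,155,130,130,3,"a.png")
s=cams.read_camera("scene");crop(s,215,210,130,130,3,"b.png")
cv2.imwrite("pics/f2.png",np.hstack([cv2.imread("a.png"),cv2.imread("b.png")]))
```

```text
(no output)
```

View pics/f2.png

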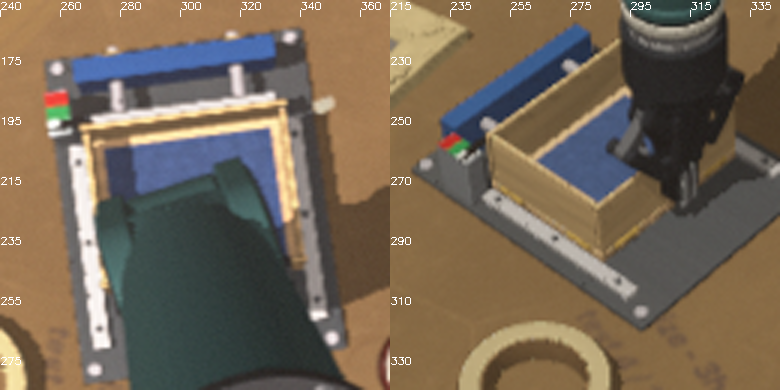

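The tray slid cleanly and its back is now just at the stop face, (270,197) to (335,188) in the top half. All sides are up. I'll continue in small steps.

```bash
python3 -m jog '[[0.03,0,0,0,0,0],[0.06,0,0,0,0,0],[0.09,0,0,0,0,0],[0.12,0,0,0,0,0],[0.15,0,0,0,0,0],[0.18,0,0,0,0,0],[0.2,0,0,0,0,0],[0.2,0,0,0,0,0]]'
python3 t.py -.06 0 .045
```

```text
clock: 17.55
eef_pos: [0.5494, 0.1587, 0.045]
tool_rot: [0.998, 0.069, -0.003, 0.001]
wrist_force: [-7.9, -1.0, 3.2]
width: -0.0001
gripper_force: 4.1
now jig [-0.066  -0.0004  0.045 ] F jig [-8.01  0.08  3.2 ] w -0.0001 t 17.55
[-0.06, 0.0, 0.045] [0.555 0.16  0.045] [ 0.24 -0.01 -0.  ] [0.01 0.07 0.01]
```

```bash
python3 -m jog '[[0,0,0,0,0,0],[0,0,0,0,0,0],[0,0,0,0,0,0],[0,0,0,0,0,0],[0,0,0,0,0,0],[0,0,0,0,0,0],[0,0,0,0,0,0],[0,0,0,0,0,0]]'
python3 t.py -.06 0 .045
python3 -m jog '[[0.03,0,0,0,0,0],[0.06,0,0,0,0,0],[0.09,0,0,0,0,0],[0.12,0,0,0,0,0],[0.12,0,0,0,0,0],[0.12,0,0,0,0,0],[0.12,0,0,0,0,0],[0.12,0,0,0,0,0]]'
python3 t.py -.06 0 .045
```

```text
clock: 18.35
eef_pos: [0.5494, 0.1587, 0.045]
tool_rot: [0.998, 0.069, -0.003, 0.001]
wrist_force: [-8.0, -1.1, 3.2]
width: 0.0002
gripper_force: 4.0
now jig [-0.066  -0.0004  0.045 ] F jig [-8.09 -0.01  3.16] w 0.0002 t 18.35
[-0.06, 0.0, 0.045] [0.555 0.16  0.045] [ 0.24 -0.01 -0.  ] [0.01 0.07 0.01]
clock: 19.15
eef_pos: [0.5496, 0.1587, 0.045]
tool_rot: [0.998, 0.069, -0.006, 0.001]
wrist_force: [-12.0, -1.2, 8.3]
width: -0.0005
gripper_force: 6.1
now jig [-0.0658 -0.0004  0.045 ] F jig [-12.06   0.48   8.34] w -0.0005 t 19.15
[-0.06, 0.0, 0.045] [0.555 0.16  0.045] [ 0.23 -0.02 -0.  ] [0.01 0.14 0.01]
```

```bash
python3 -m jog '[[0,0,-0.02,0,0,0],[0,0,-0.04,0,0,0],[0,0,-0.06,0,0,0],[0,0,-0.08,0,0,0],[0,0,-0.08,0,0,0],[0,0,-0.08,0,0,0],[0,0,-0.08,0,0,0],[0,0,-0.08,0,0,0]]'
python3 t.py -.06 0 .045
```

```text
clock: 19.95
eef_pos: [0.5532, 0.1592, 0.0462]
tool_rot: [0.998, 0.069, -0.002, 0.001]
wrist_force: [-4.7, -0.9, -4.6]
width: 0.0001
gripper_force: 2.6
now jig [-0.0622 -0.0004  0.0462] F jig [-4.75 -0.25 -4.64] w 0.0001 t 19.95
[-0.06, 0.0, 0.045] [0.555 0.16  0.045] [ 0.09 -0.02  0.05] [0.01 0.06 0.  ]
```

```bash
cat > st.py <<'E'
from h import *
q=np.load("q.npy")
c=cams.read_camera("top")
def plate(im):
    hsv=cv2.cvtColor(im,cv2.COLOR_BGR2HSV);out=[]
    for y in np.arange(-.06,.0601,.004):
        xs=np.arange(.045,.088,.0005)
        P=np.array([[q[0]+np.cos(q[2])*x-np.sin(q[2])*y,q[1]+np.sin(q[2])*x+np.cos(q[2])*y,.052] for x in xs])
        uv=proj(c,P).astype(np.float32)
        px=cv2.remap(im.astype(np.float32),uv[None,:,0].copy(),uv[None,:,1].copy(),cv2.INTER_LINEAR)[0]
        w=np.clip(px[:,0]-150,0,None)   # blue channel: white plate bright, wood dimmer
        if w.sum()>30: out.append((w*xs).sum()/w.sum())
    return np.median(out),len(out)
a=plate(cv2.imread("pics/top0.png"));b=plate(c["color"][:,:,::-1].copy());print(a,b,"stop mm",(b[0]-a[0])*1e3)
E
python3 st.py
python3 - <<'E'
from h import *
c=cams.read_camera("top");crop(c,250,165,100,50,7,"a.png");s=cams.read_camera("scene");crop(s,222,225,100,35,7,"b.png")
cv2.imwrite("pics/g.png",np.vstack([cv2.imread("a.png"),cv2.imread("b.png")])[:600])
E
```

```text
(np.float64(0.0666852430570469), 31) (np.float64(0.06726182840263294), 31) stop mm 0.5765853455860365
```

View pics/g.png

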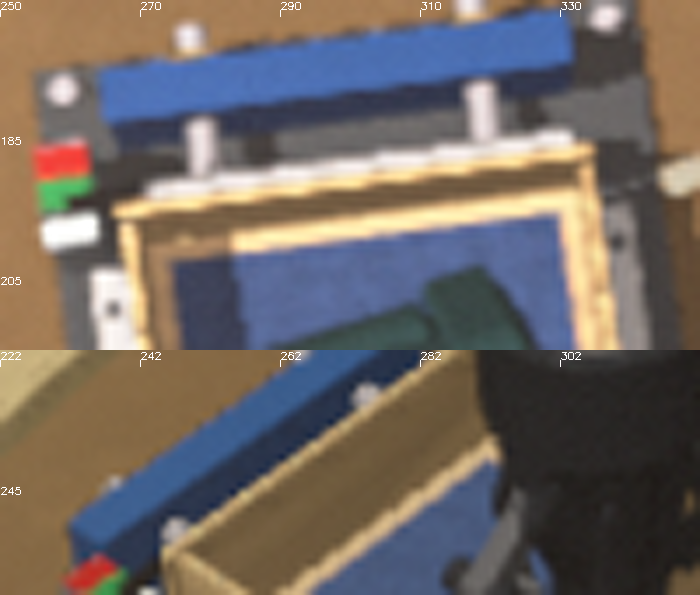

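The black pointer sits at about (257,194), at the boundary between white and green, so the stop is pressed roughly 5 mm. I'll refine the plate measurement, leaving out the rods and the wood.

```bash
python3 - <<'E'
s=open("st.py").read()
s=s.replace("np.arange(-.06,.0601,.004)","np.r_[-.022:.0221:.004]")
s=s.replace("w=np.clip(px[:,0]-150,0,None)","w=np.clip(px.min(1)-130,0,None)*((px.max(1)-px.min(1))<60)")
open("st.py","w").write(s)
E
python3 st.py
```

```text
(np.float64(0.06662020102814437), 12) (np.float64(0.07047434379737114), 12) stop mm 3.8541427692267707
```

```bash
python3 -m jog '[[0.03,0,-0.01,0,0,0],[0.06,0,-0.01,0,0,0],[0.09,0,-0.02,0,0,0],[0.12,0,-0.02,0,0,0],[0.15,0,-0.03,0,0,0],[0.18,0,-0.03,0,0,0],[0.2,0,-0.03,0,0,0],[0.2,0,-0.03,0,0,0]]'
python3 t.py -.055 0 .045; python3 st.py
```

```text
clock: 20.95
eef_pos: [0.5559, 0.1596, 0.0464]
tool_rot: [0.998, 0.069, -0.005, 0.001]
wrist_force: [-7.2, -0.4, -4.3]
width: -0.0002
gripper_force: 3.7
now jig [-0.0594 -0.0004  0.0464] F jig [-7.17  0.58 -4.27] w -0.0002 t 20.95
[-0.055, 0.0, 0.045] [0.56  0.161 0.045] [ 0.18 -0.02  0.05] [0.01 0.11 0.01]
(np.float64(0.06662020102814437), 12) (np.float64(0.07312259261326351), 12) stop mm 6.502391585119144
```

```bash
python3 -m jog '[[0.05,0,-0.01,0,0,0],[0.1,0,-0.02,0,0,0],[0.15,0,-0.03,0,0,0],[0.2,0,-0.03,0,0,0],[0.25,0,-0.04,0,0,0],[0.29,0,-0.05,0,0,0],[0.32,0,-0.05,0,0,0],[0.32,0,-0.05,0,0,0]]'
python3 -m jog '[[0,0,0,0,0,0],[0,0,0,0,0,0],[0,0,0,0,0,0],[0,0,0,0,0,0],[0,0,0,0,0,0],[0,0,0,0,0,0],[0,0,0,0,0,0],[0,0,0,0,0,0]]'
python3 t.py -.055 0 .045; python3 st.py
```

```text
clock: 21.8
eef_pos: [0.5602, 0.1602, 0.0467]
tool_rot: [0.998, 0.069, -0.008, 0.001]
wrist_force: [-11.2, -0.8, -3.6]
width: 0.0
gripper_force: 5.5
clock: 22.6
eef_pos: [0.5602, 0.1602, 0.0467]
tool_rot: [0.998, 0.069, -0.008, 0.001]
wrist_force: [-11.3, -0.2, -5.9]
width: -0.0002
gripper_force: 5.5
now jig [-0.0551 -0.0004  0.0467] F jig [-11.27   1.32  -5.88] w -0.0002 t 22.6
[-0.055, 0.0, 0.045] [0.56  0.161 0.045] [ 0.   -0.02  0.07] [0.02 0.19 0.01]
(np.float64(0.06662020102814437), 12) (np.float64(0.07722713851761256), 12) stop mm 10.6069374894682
```

```bash
python3 -m jog '[[0,0,0.01,0,0,0],[0,0,0.02,0,0,0],[0,0,0.02,0,0,0],[0,0,0.02,0,0,0],[0,0,0.02,0,0,0],[0,0,0.02,0,0,0],[0,0,0.02,0,0,0],[0,0,0.02,0,0,0]]'
python3 t.py -.055 0 .045; python3 st.py
python3 - <<'E'
from h import *
c=cams.read_camera("top");crop(c,240,155,100,100,4,"a.png");s=cams.read_camera("scene");crop(s,222,220,100,100,4,"b.png")
cv2.imwrite("pics/end.png",np.hstack([cv2.imread("a.png"),cv2.imread("b.png")]))
E
```

```text
clock: 23.45
eef_pos: [0.5603, 0.1602, 0.0462]
tool_rot: [0.998, 0.069, -0.008, 0.001]
wrist_force: [-11.5, -0.7, -4.6]
width: -0.0001
gripper_force: 5.5
now jig [-0.055  -0.0004  0.0462] F jig [-11.51   0.84  -4.57] w -0.0001 t 23.45
[-0.055, 0.0, 0.045] [0.56  0.161 0.045] [ 0.   -0.02  0.05] [0.02 0.19 0.01]
(np.float64(0.06662020102814437), 12) (np.float64(0.07739077184938181), 12) stop mm 10.770570821237445
```

View pics/end.png

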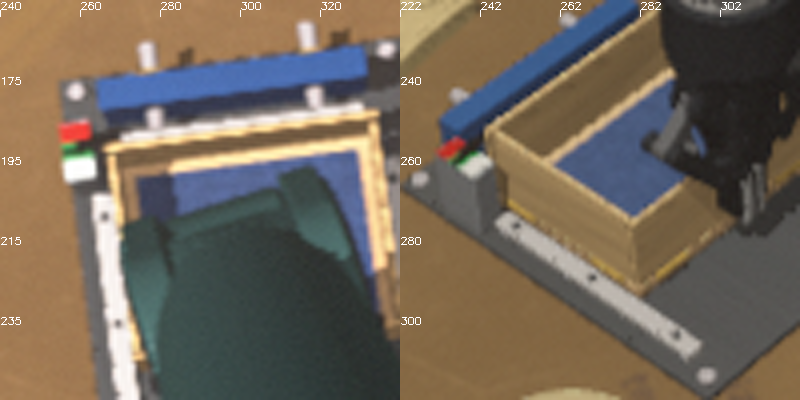

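The pointer lies in the middle of the green at about (257,192). The tray is flat between the rails with all its sides flush and upright, and the push is a steady 11.5 N.

```bash
python3 -c "from station import env;print(env.job_done())"
```

```text
the job is handed in; nothing more can be done
None
```

I handed the job in with all three tray sides upright and the gripper still pushing steadily at about 11.5 N, the stop pressed in about 11 mm and its pointer in the green; hand-in returned no verdict, and I never went near the tape roll, jar or sanding block.

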